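Loosen the polishing disc's knurled collar

TASK

The polishing disc is due for changing: loosen the knurled locking collar above it by rolling a fingertip round its rim, turning it counter-clockwise as seen from above. Count as it goes: let the collar's white mark go past the red arrow once, and stop it at the arrow the second time it comes round. Do not grasp anything or press on the disc and its flange below the collar, and leave the loupe, the paste jar and the gem on its brass stand where they are.

Things in the scene. Friction and masses are not known exactly. Their poses are not given: they have to be found in the camera images.
- collar (a joint): Turn of the collar in rad about the upright spindle, growing counter-clockwise seen from above. White mark at the red arrow at every multiple of 6.283; starts between 0.5 and 3.5, passes the arrow first at 6.283 and reaches it the second time at 12.566. Stops at 0 and 22. Light thread friction (about 0.08 N m); stays where it is left; rises 3 mm a turn.
- collar_top (a point): Centre of the top face of the dark steel collar, on the spindle axis, z up. The collar is a disc 98 mm across over its 30 upright rounded ridges (91 mm in the grooves) and 26 mm tall below this point, clear all round its rim. At joint value 0 its underside is 8 mm above the flange, and the fixed spindle end, 24 mm across, stands 14 mm above its top.
- mark (a point): Outer end of the white mark on the collar's top face, at the rim (45.5 mm from the spindle axis); the white line, 9 mm wide, runs from here inwards over the top face and down the rim. It turns with the collar.
- arrow (a point): Tip of the flat red arrow on the aluminium flange, 52 mm out from the spindle axis and about 33 mm below the collar's top; it points to the axis. Fixed to the machine.
- disc: Grey polishing disc, 200 mm across, 12 mm thick, carrying a 5 mm thick aluminium flange 156 mm across; it does not turn. Origin at the centre of its underside, on the spindle axis; z up; x points to the red arrow. The flange's top is 17 mm above the origin.
- loupe: Loose steel loupe stand, 42 x 42 mm and 44 mm tall, with a round lens on top. Bystander. Origin at the centre of its underside, z up.
- paste_jar: Loose round jar with a blue cap, 54 mm across and 55 mm tall. Bystander. Origin at the centre of its underside, z up.
- dop: Loose green gem on a steel pin in a round brass foot, 50 mm across and 75 mm tall. Bystander. Origin at the centre of its underside, z up.
- machine: Green case 280 mm square, 45 mm high, fixed to the table; on it a black pan 252 mm across, its rim 73 mm above the table. Origin under its centre, below the spindle axis; x points to the red arrow. All but collar and spindle is lower than the collar's underside, except a steel post at x = y = 118 mm, 18 mm across (foot 36 mm), its top 135 mm above the table.

How it is judged (in metres and radians):
On the way, in this order (a step that is already met when the one before it is completed fails the run):
1. the white mark has gone past the red arrow once (value of joint collar above 6.5 rad), for 0.02 s.
2. the white mark has come to the arrow for the second time (value of joint collar between 12.266 and 12.866 rad), for 0.2 s.
At the end, for the whole second after the job is handed in: The collar rests with its white mark at the red arrow for the second time (joint value 12.566, within 0.3 rad or 17 degrees), and the loupe, the paste jar and the gem on its stand are within 20 mm of where they stood (all of step 2 and velocity of joint collar between -0.05 and 0.05 rad/s and distance of each of loupe, paste_jar, dop from where it was at the start of the episode below 0.02 m); the robot touches nothing.
It fails at once if the polishing disc or its flange was pressed (over 4 N) (contact force between disc and the fingers above 4 N or contact force between disc and the arm above 4 N).
It fails at once if a bystander was moved, lifted or knocked over (distance of any of loupe, paste_jar, dop from where it was at the start of the episode above 0.02 m or angle between any of loupe, paste_jar, dop's own z axis and vertical above 0.4 rad).
It also fails if it takes over 64 s, if anything falls off the work surface, if the arm or the gripper's body presses on something with over 40 N, if the wrist force passes 120 N, or if a joint passes its speed limit or range.

ROBOT

A 7-joint arm with a two-finger parallel gripper is mounted at the origin on the work surface. World frame = base frame: x ahead of the robot, y to its left, z up, the work surface at z = 0. Lengths are in mm, angles in rad, forces in N, time in s.
With the tool pointing down it reaches from about 400 to 925 mm from the base axis. Payload 5.6 kg.
Tool frame: the origin (TCP) lies on the centre line of the jaws, within the pads' length; the fingertips stand 19 mm ahead of it and the grasp point (between the pads) is the TCP; z points along the fingers, y is the line along which they close (so a half turn about z gives the same grasp; the last joint's range is limited). The gripper opens to 85 mm and grips with 20 to 120 N. Pads are 22 mm wide; open, the fingers measure 114 mm over their backs; the gripper's body (76 mm by 85 mm) begins 54 mm behind the grasp point. The pads swing forward as they close: fully open they stand 13 mm farther back than shut.
Start: joints at [-1.221, 0.468, -0.012, 1.603, 0.006, 1.071, -0.056], TCP at [248.844, 600.487, 250.29] pointing down, gripper open.
Joint ranges: [-2.53, 2.53], [-0.31, 2.02], [-1.57, 1.55], [0.28, 2.44], [-1.29, 4.43], [0.15, 1.84], [-2.92, 2.92]. Speed limits (rad/s): [2.57, 2.57, 3.14, 3.14, 3.14, 3.14, 3.14].

INTERFACE

Orientations are given as a rotation vector (axis times angle).
In Python, from cell import r gives the robot as it stands. The module is installed in compiled form; this text tells all that it offers.
- The arm moves only by the tool step_arm, never from a script. Its argument "deltas" is a list that holds one entry, the list of rows, each a list of 7 numbers: the shift along the tool's x, y, z in cm, then the turn, a rotation vector about the tool's x, y, z in degrees, then the gripper command: -1 is fully open, 1 is shut, values between are in proportion. A call has 1 to 8 rows; each row is the pose to reach, as a shift and turn from the pose commanded when the call began, along the tool's axes at that moment; what a row does not reach only later rows make up. A row lasts 1/8 s, in which the tool goes at most 62.5 mm and 10.7 degrees, less where a joint would pass 70% of its speed; a pose out of reach is approached as far as the arm can. A call with a gripper value outside its range is refused whole. The fingers move at their own pace and stop on an object; "newtons" is the grip in N (left out, the last holds). Time passes only in rows, so rows that repeat a pose let the fingers close. It gives the time, the measured TCP pose, the force, the opening and the grip force at its end, in the units of the state.
- r.sense(): the state, without advancing time (a new reading comes with each control period).
- r.read_camera(name): name is "scene" or "top" or "wrist"; returns a dict with "frame" (420x560x3 uint8, red, green, blue), "camera_matrix" (3x3 intrinsics, pixels), "eye" and "orientation" of the camera in the world; the wrist camera has in their place "T_tool_cam" (4x4, takes a point from camera to tool coordinates, whose origin is the TCP and whose axes are the flange's). Camera axes: x right, y down, z forward; pixel columns grow to the right and rows downward; lengths in mm; the calibration is good to about 2 mm. The wrist camera is an equidistant fisheye: a pixel r from the principal point sees the ray r / f radians off the axis. A picture is of the moment at which its call begins: read the wrist's pose just before it. There is no depth.
- r.hand_in(): hands the job in; it is judged then, once.
The state is a dict: "t": time; "q": joint angles; "joint_velocities": joint speeds; "joint_torque": joint torques, N m; "position": TCP position; "tool_rot": TCP orientation; "force": force on the tool from outside, world axes, zero at the start; "wrist_torque": the same for the moment, N m; "finger_gap": finger opening in mm; "grip_force": force on a finger pad.
Only numpy, scipy, OpenCV 4.12 (cv2) and the standard library are available. Lean on these libraries where they do the work, as an engineer would, in place of code of your own. Each camera call takes 0.05 s, during which the arm holds its last target. There are 200 camera calls.

## Working session

There is one attempt and no reset: what is moved stays moved. The work goes in short steps, Python scripts to look and compute and a tool call to move; the robot and the scene stay as the last step left them, time stands still between calls to the robot, and variables do not carry over. Pictures are saved under pics/ and viewed, at most 10 in all, crops included, and the job is handed in when it is done.

Besides the shell and the picture viewer there is one more tool, called after ">>>" as name(argument=value, ...) on one line, values as JSON. step_arm: Moves the arm, as the interface text tells. Its arguments: {"type":"object","properties":{"deltas":{"type":"array","items":{"type":"array","items":{"type":"array","items":{"type":"number"}}}},"newtons":{"type":"number"}},"required":["deltas"]}

```bash
mkdir -p pics; cat > h.py <<'E'
import numpy as np, cv2
from scipy.spatial.transform import Rotation as R
from cell import r
def save(cam,name):
    c=r.read_camera(cam); cv2.imwrite(f'pics/{name}.png',c['frame'][:,:,::-1]); return c
def Rm(o):
    o=np.array(o,float)
    if o.shape==(3,3): return o
    return R.from_rotvec(o).as_matrix() if o.size==3 else R.from_quat(o).as_matrix()
def onz(c,u,v,z):
    d=Rm(c['orientation'])@np.linalg.solve(c['camera_matrix'],[u,v,1]); e=np.array(c['eye'])
    return e+d*(z-e[2])/d[2]
E
python3 - <<'E'
from h import *
s=r.sense();print(s)
for n in('top','scene'):
    c=save(n,n+'0');print(n,c['camera_matrix'],c['eye'],c['orientation'])
a=cv2.imread('pics/top0.png');b=cv2.imread('pics/scene0.png')
E
```

```text
{'t': 0.0, 'q': array([-1.22103877,  0.46839802, -0.01159254,  1.60365867,  0.00596059,
        1.07139718, -0.05627743]), 'joint_velocities': array([-1.13068423e-03, -2.70854018e-03,  6.73048940e-05,  4.55275659e-05,
        1.60706111e-03, -6.64435756e-04, -7.19761922e-04]), 'joint_torque': array([-1.71681349e-03, -5.32395709e+01,  2.09255470e-02, -2.51311433e+01,
        1.14440630e-02,  7.51859596e-03,  1.23012717e-05]), 'position': array([248.62996706, 599.98150722, 249.310255  ]), 'tool_rot': array([-6.13039965e-01, -3.08093130e+00,  2.83957949e-03]), 'force': array([-0.56028361, -0.71005152,  0.98070464]), 'wrist_torque': array([ 0.01623179, -0.00189388,  0.01321459]), 'grip_force': 0.0, 'finger_gap': 85.16958085377594}
top [[537.55440214   0.         290.12229842]
 [  0.         537.55440214 207.30815838]
 [  0.           0.           1.        ]] [ 564.438164     28.28240995 1183.74490651] [-2.18564642  2.16919856 -0.05266551]
scene [[430.1707964    0.         272.46219065]
 [  0.         430.1707964  205.7286632 ]
 [  0.           0.           1.        ]] [1084.48356328  499.93545339  836.64616731] [-1.06676652 -2.4910289   0.91344497]
```

View pics/top0.png

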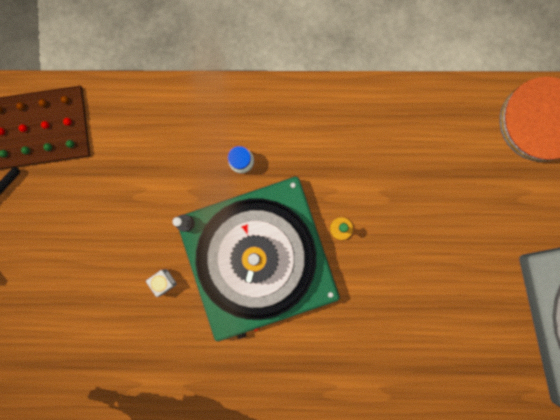

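View pics/scene0.png

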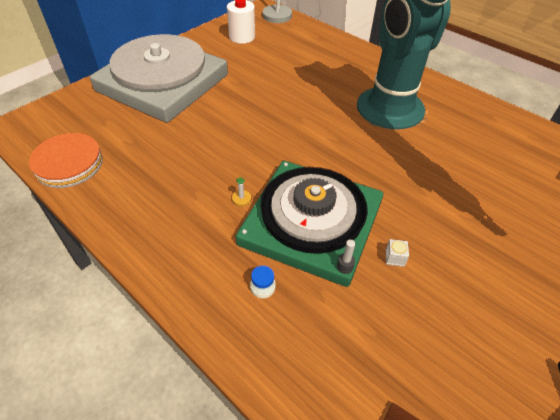

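```bash
python3 - <<'E'
import cv2,numpy as np
a=cv2.imread('pics/top0.png')[200:320,190:320];b=cv2.imread('pics/scene0.png')[155:255,255:385]
f=lambda x:cv2.resize(x,(390*1,int(x.shape[0]*3)),interpolation=cv2.INTER_CUBIC)
A,B=f(a),f(b);H=max(A.shape[0],B.shape[0])
p=lambda x:cv2.copyMakeBorder(x,0,H-x.shape[0],0,10,cv2.BORDER_CONSTANT)
cv2.imwrite('pics/crop.png',np.hstack([p(A),p(B)]))
E
```

```text
(no output)
```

View pics/crop.png

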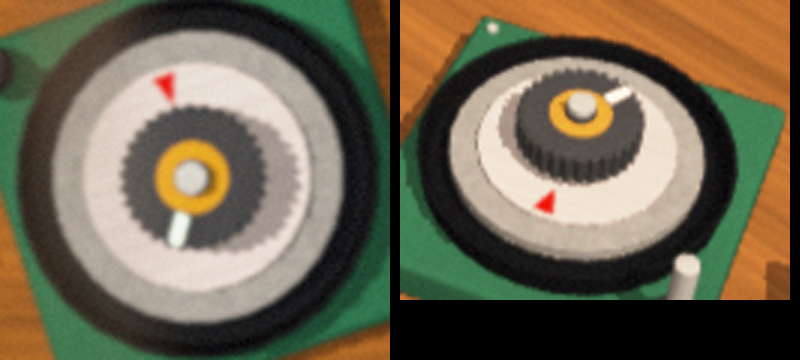

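```bash
python3 - <<'E'
from h import *
T=r.read_camera('top');S=r.read_camera('scene')
def tri(a,b):
    ds=[];
    for c,p in((T,a),(S,b)):
        d=Rm(c['orientation'])@np.linalg.solve(c['camera_matrix'],[*p,1]);ds.append((np.array(c['eye']),d/np.linalg.norm(d)))
    (e,d),(f,g)=ds
    s,t=np.linalg.lstsq(np.c_[d,-g],f-e,rcond=None)[0]
    return (e+s*d+f+t*g)/2,np.linalg.norm(e+s*d-f-t*g)
print('spindle',tri((253.3,259),(315.3,189.2)))
print('mark',tri((248.7,282),(255+(632-400)/3,155+90/3)))
print('arrow',tri((246.7,234.3),(255+(552-400)/3,155+188/3)))
for z in(100,120,135): print(z,'collar',onz(T,254.5,258.7,z),'mark',onz(T,248.7,282,z))
for z in(75,90): print(z,'arrow',onz(T,246.7,234.3,z),'disc',onz(T,256,258.8,z))
print('post',onz(T,178,222,135),'jar',onz(T,239,158,55),'dop',onz(T,343,228,70),'loupe',onz(T,159,283,50))
print(Rm(r.sense()['tool_rot']).round(3))
E
```

```text
spindle (array([534.08964635, 120.88778984, 121.79849937]), np.float64(0.363064177849276))
mark (array([486.83753605, 132.17099694, 107.75118528]), np.float64(3.3810203665787797))
arrow (array([583.49396668, 138.6964145 ,  78.73581068]), np.float64(0.8850928760318669))
100 collar [533.96976787 120.52334701 100.        ] mark [487.34671257 131.5780859  100.        ]
120 collar [534.53204772 118.82108411 120.        ] mark [488.76939886 129.67181303 120.        ]
135 collar [534.95375761 117.54438694 135.        ] mark [489.83641359 128.24210837 135.        ]
75 arrow [583.27152763 139.40989117  75.        ] disc [533.08909271 119.55894091  75.        ]
90 arrow [583.01673461 137.90646851  90.        ] disc [533.51320836 118.324078    90.        ]
post [605.27182505 268.61308489 135.        ] jar [745.21289419 159.99911153  55.        ] dop [597.93662768 -59.37164493  70.        ] loupe [479.89391395 325.35691138  50.        ]
[[-0.924  0.383 -0.   ]
 [ 0.383  0.924 -0.001]
 [-0.    -0.001 -1.   ]]
```

>>> step_arm(deltas=[[[-2.5, -1.8, 0, 0, 0, 10, 0.4], [-5, -3.6, 0, 0, 0, 20, 0.4], [-7.5, -5.4, 0, 0, 0, 30, 0.4], [-10, -7.2, 0, 0, 0, 40, 0.4], [-15, -10.8, 0, 0, 0, 50, 0.4], [-20, -14.4, 0, 0, 0, 60, 0.4], [-25, -18, 0, 0, 0, 70, 0.4], [-30, -21.6, 0, 0, 0, 80, 0.4]]], newtons=40)

```text
t: 1.2
position: [444.0, 284.4, 250.5]
tool_rot: [-2.455, -1.959, -0.001]
force: [0.9, 0.7, 0.1]
finger_gap: 25.4
grip_force: 0.0
```

```bash
cat >> h.py <<'E'
AX=np.array([534.,120.3])
def st(tgt=None):
    s=r.sense();M=Rm(s['tool_rot']);p=s['position'];d=p[:2]-AX
    print('t',s['t'],'p',p.round(1),'yaw',np.degrees(np.arctan2(M[1,0],M[0,0])).round(1),'R',np.hypot(*d).round(1),'th',np.degrees(np.arctan2(d[1],d[0])).round(1),'q',s['q'].round(2),'F',s['force'].round(1),'gap',round(s['finger_gap'],1),'tz',M[:,2].round(3))
    if np.hypot(*d)>1: u=d/np.hypot(*d);print('Frad',s['force'][:2]@u,'Ftan',s['force'][:2]@[-u[1],u[0]])
    if tgt is not None: print('shift cm',(M.T@(np.array(tgt)-p)/10).round(2))
    return s
E
python3 -c "
from h import *
st((582,63,200))"
```

```text
t 1.2 p [444.  284.4 250.5] yaw 77.2 R 187.1 th 118.7 q [-0.96  0.26  0.39  1.92 -0.12  0.98 -0.74] F [0.9 0.7 0.1] gap 25.4 tz [ 0.     0.001 -1.   ]
Frad 0.12482512824855505 Ftan -1.1427891627466338
shift cm [-18.53  18.37   5.04]
```

>>> step_arm(deltas=[[[-1.5, 1.5, 0, 0, 0, 10, 0.4], [-3, 3, 0, 0, 0, 20, 0.4], [-5, 5, 0, 0, 0, 30, 0.4], [-7, 7, 0, 0, 0, 40, 0.4], [-10, 10, 1, 0, 0, 50, 0.4], [-12, 12, 2, 0, 0, 60, 0.4], [-15, 15, 3, 0, 0, 70, 0.4], [-18.5, 18.4, 5, 0, 0, 80, 0.4]]])

```text
t: 2.2
position: [583.9, 65.6, 200.5]
tool_rot: [-3.14, 0.074, -0.003]
force: [-0.2, -0.1, -0.6]
finger_gap: 25.6
grip_force: 0.0
```

>>> step_arm(deltas=[[[0, 0, 0, 0, 0, 10, 0.4], [0, 0, 0, 0, 0, 20, 0.4], [0, 0, 0, 0, 0, 30, 0.4], [0, 0, 0, 0, 0, 42, 0.4], [0, 0, 0, 0, 0, 42, 0.4]]])

```text
t: 2.82
position: [582.7, 65.9, 200.0]
tool_rot: [2.908, -1.188, -0.0]
force: [-0.2, 0.3, -0.4]
finger_gap: 25.8
grip_force: 0.0
```

```bash
python3 -c "
from h import *
th=np.radians(-45);st((AX[0]+75*np.cos(th),AX[1]+75*np.sin(th),122))"
```

```text
t 2.825 p [582.7  65.9 200. ] yaw -44.4 R 73.1 th -48.2 q [-0.82  0.54  0.88  1.85 -0.5   0.99 -2.07] F [-0.2  0.3 -0.4] gap 25.8 tz [-0.    -0.001 -1.   ]
Frad -0.39082256996187914 Ftan 0.08603675204593218
shift cm [ 0.21 -0.41  7.8 ]
```

>>> step_arm(deltas=[[[0.2, -0.4, 2, 0, 0, 0.6, 0.4], [0.2, -0.4, 4, 0, 0, 0.6, 0.4], [0.2, -0.4, 6, 0, 0, 0.6, 0.4], [0.2, -0.4, 7.8, 0, 0, 0.6, 0.4], [0.2, -0.4, 7.8, 0, 0, 0.6, 0.4]]])

```text
t: 3.45
position: [586.0, 66.7, 120.4]
tool_rot: [2.899, -1.205, -0.004]
force: [0.9, -0.3, -0.0]
finger_gap: 25.5
grip_force: 0.0
```

```bash
python3 -c "
from h import *
st()
a=save('scene','s1')['frame'][110:270,225:405,::-1];b=save('wrist','w1')['frame'][:,:,::-1]
a=cv2.resize(a,(450,400),interpolation=2);b=cv2.resize(b,(350,262))
cv2.imwrite('pics/c1.png',np.hstack([a,cv2.copyMakeBorder(b,0,138,0,0,0)]))"
```

```text
t 3.45 p [586.   66.7 120.4] yaw -45.1 R 74.6 th -45.9 q [-0.75  0.65  0.79  1.89 -0.6   0.86 -2.01] F [ 0.9 -0.3 -0. ] gap 25.5 tz [-0.003 -0.001 -1.   ]
Frad 0.7937939498348672 Ftan 0.4354275150667498
```

View pics/c1.png

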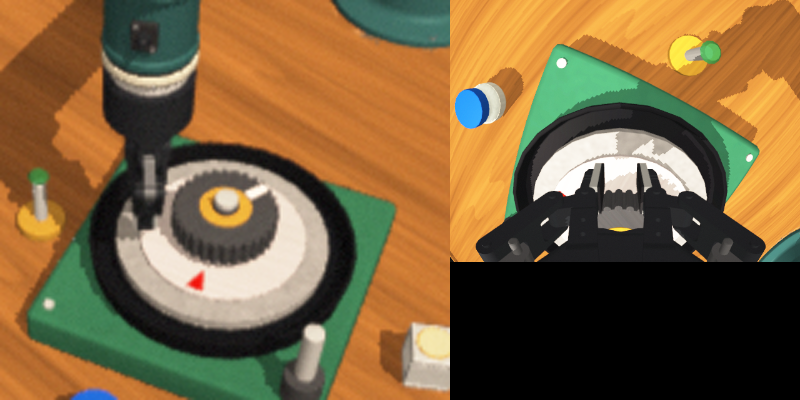

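```bash
python3 -c "
from h import *
c=r.read_camera('scene');M=Rm(c['orientation']);
s=r.sense();T=Rm(s['tool_rot'])
for z in(76,85,95,100,105,110):
  for y in(-20,0,20):
    p=M.T@(np.r_[(s['position']+T@[0,y,0])[:2],z]-c['eye']);q=c['camera_matrix']@p;q=q/q[2];print(z,y,((q[:2]-[225,110])*2.5).round(1))"
```

```text
76 -20 [141.6 248.4]
76 0 [140.8 232. ]
76 20 [139.9 216.1]
85 -20 [141.8 242.1]
85 0 [141.  225.7]
85 20 [140.2 209.7]
95 -20 [142.1 235. ]
95 0 [141.3 218.6]
95 20 [140.4 202.5]
100 -20 [142.2 231.4]
100 0 [141.4 214.9]
100 20 [140.6 198.9]
105 -20 [142.4 227.8]
105 0 [141.5 211.3]
105 20 [140.7 195.3]
110 -20 [142.5 224.1]
110 0 [141.7 207.6]
110 20 [140.8 191.6]
```

>>> step_arm(deltas=[[[0, 0, 1, 0, 0, 0, 0.4], [-0.8, 0.1, 1, 0, 0, 0, 0.4], [-1.4, 0.1, 1, 0, 0, 0, 0.4], [-1.4, 0.1, 1, 0, 0, 0, 0.4]]])

```text
t: 4.1
position: [576.1, 77.2, 112.4]
tool_rot: [-2.902, 1.203, 0.0]
force: [-0.3, 0.2, 0.4]
finger_gap: 25.7
grip_force: 0.0
```

```bash
python3 -c "
from h import *
st()"
```

```text
t 4.1 p [576.1  77.2 112.4] yaw -45.0 R 60.3 th -45.7 q [-0.77  0.65  0.79  1.91 -0.61  0.84 -2.01] F [-0.3  0.2  0.4] gap 25.7 tz [-0.     0.001 -1.   ]
Frad -0.3588120779748372 Ftan -0.024009254237127884
```

>>> step_arm(deltas=[[[-0.15, 0, 0, 0, 0, 0, 0.4], [-0.3, 0, 0, 0, 0, 0, 0.4], [-0.3, 0, 0, 0, 0, 0, 0.4]]])

```text
t: 4.47
position: [574.9, 78.0, 112.5]
tool_rot: [-2.901, 1.206, -0.002]
force: [1.9, -0.8, 0.2]
finger_gap: 25.8
grip_force: 0.9
```

```bash
python3 -c "
from h import *
st()"
```

```text
t 4.475 p [574.9  78.  112.5] yaw -45.1 R 58.8 th -46.0 q [-0.78  0.65  0.79  1.92 -0.61  0.83 -2.02] F [ 1.9 -0.8  0.2] gap 25.8 tz [ 0.001 -0.    -1.   ]
Frad 1.930519806956237 Ftan 0.7986922313603335
```

>>> step_arm(deltas=[[[-0.2, 0, 0, 0, 0, 0, 0.4], [-0.2, 0, 0, 0, 0, 0, 0.4]]])

```text
t: 4.72
position: [574.6, 78.2, 112.7]
tool_rot: [2.9, -1.207, 0.007]
force: [5.3, -3.5, -2.7]
finger_gap: 25.8
grip_force: 3.1
```

```bash
python3 -c "
from h import *
st()
R=57
for i in range(1,9):
  a=np.radians(6*i);print([round(R/10*(np.cos(a)-1),2),round(-R/10*np.sin(a),2),0,0,0,-6*i,0.4])"
```

```text
t 4.725 p [574.6  78.2 112.7] yaw -45.2 R 58.5 th -46.0 q [-0.78  0.64  0.79  1.92 -0.61  0.83 -2.02] F [ 5.3 -3.5 -2.7] gap 25.8 tz [ 0.004 -0.002 -1.   ]
Frad 6.192698979263015 Ftan 1.3474442589151099
[np.float64(-0.03), np.float64(-0.6), 0, 0, 0, -6, 0.4]
[np.float64(-0.12), np.float64(-1.19), 0, 0, 0, -12, 0.4]
[np.float64(-0.28), np.float64(-1.76), 0, 0, 0, -18, 0.4]
[np.float64(-0.49), np.float64(-2.32), 0, 0, 0, -24, 0.4]
[np.float64(-0.76), np.float64(-2.85), 0, 0, 0, -30, 0.4]
[np.float64(-1.09), np.float64(-3.35), 0, 0, 0, -36, 0.4]
[np.float64(-1.46), np.float64(-3.81), 0, 0, 0, -42, 0.4]
[np.float64(-1.89), np.float64(-4.24), 0, 0, 0, -48, 0.4]
```

>>> step_arm(deltas=[[[-0.03, -0.6, 0, 0, 0, -6, 0.4], [-0.12, -1.19, 0, 0, 0, -12, 0.4], [-0.28, -1.76, 0, 0, 0, -18, 0.4], [-0.49, -2.32, 0, 0, 0, -24, 0.4], [-0.76, -2.85, 0, 0, 0, -30, 0.4], [-1.09, -3.35, 0, 0, 0, -36, 0.4], [-1.46, -3.81, 0, 0, 0, -42, 0.4], [-1.89, -4.24, 0, 0, 0, -48, 0.4]]])

```text
t: 5.72
position: [592.1, 123.3, 113.1]
tool_rot: [3.14, 0.083, 0.009]
force: [6.2, 0.4, -2.0]
finger_gap: 25.8
grip_force: 2.5
```

```bash
python3 -c "
from h import *
st()
a=save('top','t2')['frame'][180:340,170:350,::-1];b=save('scene','s2')['frame'][110:270,225:405,::-1]
cv2.imwrite('pics/c2.png',np.hstack([cv2.resize(x,(400,356),interpolation=2) for x in(a,b)]))"
```

```text
t 5.725 p [592.1 123.3 113.1] yaw 3.0 R 58.2 th 2.9 q [-0.69  0.61  0.57  1.85 -0.45  0.8  -1.4 ] F [ 6.2  0.4 -2. ] gap 25.8 tz [ 0.005  0.    -1.   ]
Frad 6.239990128370924 Ftan 0.1297114271891131
```

View pics/c2.png

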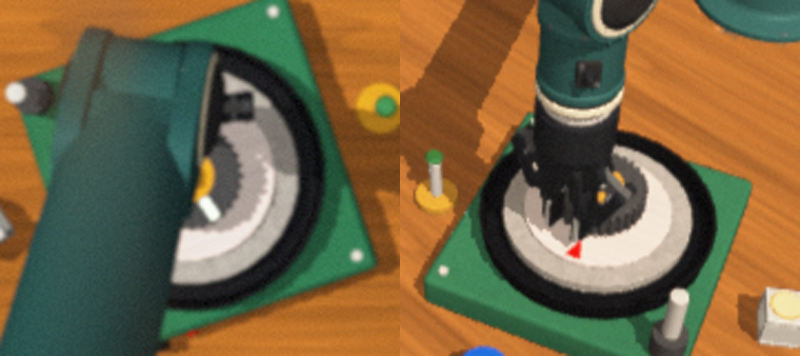

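>>> step_arm(deltas=[[[-0.03, -0.6, 0, 0, 0, -6, 0.4], [-0.12, -1.19, 0, 0, 0, -12, 0.4], [-0.28, -1.76, 0, 0, 0, -18, 0.4], [-0.49, -2.32, 0, 0, 0, -24, 0.4], [-0.76, -2.85, 0, 0, 0, -30, 0.4], [-1.09, -3.35, 0, 0, 0, -36, 0.4], [-1.46, -3.81, 0, 0, 0, -42, 0.4], [-1.89, -4.24, 0, 0, 0, -48, 0.4]]])

```text
t: 6.82
position: [569.6, 164.3, 113.0]
tool_rot: [2.835, 1.352, 0.003]
force: [3.1, -0.3, 1.3]
finger_gap: 25.6
grip_force: 1.3
```

```bash
python3 -c "
from h import *
st()"
```

```text
t 6.825 p [569.6 164.3 113. ] yaw 51.0 R 56.6 th 51.1 q [-0.61  0.56  0.36  1.87 -0.27  0.76 -0.78] F [ 3.1 -0.3  1.3] gap 25.6 tz [ 0.002  0.    -1.   ]
Frad 1.7226783822357303 Ftan -2.6238079205016303
```

>>> step_arm(deltas=[[[-0.03, -0.6, 0, 0, 0, -6, 0.4], [-0.12, -1.19, 0, 0, 0, -12, 0.4], [-0.28, -1.76, 0, 0, 0, -18, 0.4], [-0.49, -2.32, 0, 0, 0, -24, 0.4], [-0.76, -2.85, 0, 0, 0, -30, 0.4], [-1.09, -3.35, 0, 0, 0, -36, 0.4], [-1.46, -3.81, 0, 0, 0, -42, 0.4], [-1.89, -4.24, 0, 0, 0, -48, 0.4]]])

```text
t: 7.82
position: [523.9, 176.5, 112.5]
tool_rot: [2.039, 2.389, 0.001]
force: [1.8, -0.3, -0.1]
finger_gap: 25.7
grip_force: 0.8
```

```bash
python3 -c "
from h import *
st()"
```

```text
t 7.825 p [523.9 176.5 112.5] yaw 99.0 R 57.1 th 100.1 q [-0.5   0.49  0.15  1.95 -0.11  0.71 -0.13] F [ 1.8 -0.3 -0.1] gap 25.7 tz [ 0.001 -0.    -1.   ]
Frad -0.6210625840467531 Ftan -1.6708260842108096
```

>>> step_arm(deltas=[[[-0.23, -0.57, 0, 0, 0, -6, 0.4], [-0.32, -1.14, 0, 0, 0, -12, 0.4], [-0.47, -1.7, 0, 0, 0, -18, 0.4], [-0.68, -2.24, 0, 0, 0, -24, 0.4], [-0.94, -2.75, 0, 0, 0, -30, 0.4], [-1.25, -3.23, 0, 0, 0, -36, 0.4], [-1.61, -3.68, 0, 0, 0, -42, 0.4], [-2.02, -4.09, 0, 0, 0, -48, 0.4]]])

```text
t: 8.82
position: [486.4, 150.9, 112.6]
tool_rot: [-0.89, -3.013, -0.001]
force: [1.9, 1.2, 0.9]
finger_gap: 25.8
grip_force: 0.9
```

```bash
python3 -c "
from h import *
st()
a=save('top','t3')['frame'][180:340,170:350,::-1];b=save('scene','s3')['frame'][110:270,225:405,::-1]
cv2.imwrite('pics/c3.png',np.hstack([cv2.resize(x,(400,356),interpolation=2) for x in(a,b)]))"
```

```text
t 8.825 p [486.4 150.9 112.6] yaw 147.1 R 56.6 th 147.3 q [-0.32  0.43 -0.06  2.04  0.04  0.66  0.59] F [1.9 1.2 0.9] gap 25.8 tz [ 0.     0.001 -1.   ]
Frad -0.8942998910006136 Ftan -2.0471515643815
```

View pics/c3.png

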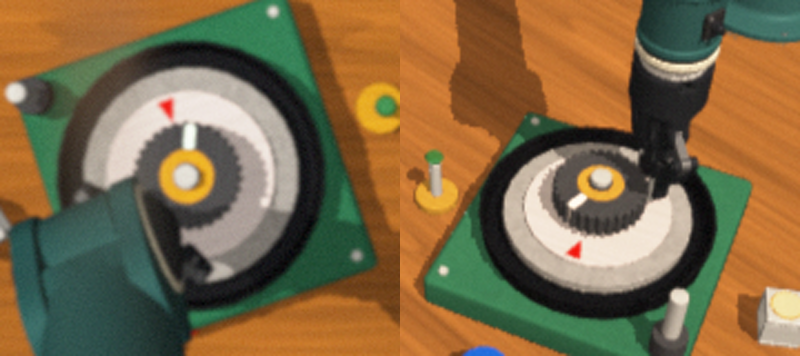

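>>> step_arm(deltas=[[[-0.13, -0.57, 0, 0, 0, -6, 0.4], [-0.22, -1.14, 0, 0, 0, -12, 0.4], [-0.37, -1.7, 0, 0, 0, -18, 0.4], [-0.58, -2.24, 0, 0, 0, -24, 0.4], [-0.84, -2.75, 0, 0, 0, -30, 0.4], [-1.15, -3.23, 0, 0, 0, -36, 0.4], [-1.51, -3.68, 0, 0, 0, -42, 0.4], [-1.92, -4.09, 0, 0, 0, -48, 0.4]]])

```text
t: 9.93
position: [479.5, 106.0, 112.1]
tool_rot: [0.409, -3.113, -0.0]
force: [-0.9, 1.3, 1.8]
finger_gap: 25.6
grip_force: 1.0
```

```bash
python3 -c "
from h import *
st()"
```

```text
t 9.925 p [479.5 106.  112.1] yaw -165.0 R 56.4 th -165.3 q [-0.07  0.43 -0.26  2.07  0.17  0.66  1.39] F [-0.9  1.3  1.8] gap 25.6 tz [-0.002  0.    -1.   ]
Frad 0.5724363129836416 Ftan -1.5245757996404758
```

>>> step_arm(deltas=[[[-0.03, -0.57, 0, 0, 0, -6, 0.4], [-0.12, -1.14, 0, 0, 0, -12, 0.4], [-0.27, -1.7, 0, 0, 0, -18, 0.4], [-0.48, -2.24, 0, 0, 0, -24, 0.4], [-0.74, -2.75, 0, 0, 0, -30, 0.4], [-1.05, -3.23, 0, 0, 0, -36, 0.4], [-1.41, -3.68, 0, 0, 0, -42, 0.4], [-1.82, -4.09, 0, 0, 0, -48, 0.4]]])

```text
t: 10.92
position: [506.9, 70.0, 111.6]
tool_rot: [1.637, -2.676, -0.001]
force: [-1.7, -0.3, 1.2]
finger_gap: 25.7
grip_force: 1.0
```

```bash
python3 -c "
from h import *
st()"
```

```text
t 10.925 p [506.9  70.  111.6] yaw -117.1 R 57.1 th -118.3 q [ 0.16  0.49 -0.45  2.02  0.32  0.71  2.19] F [-1.7 -0.3  1.2] gap 25.7 tz [-0.004 -0.002 -1.   ]
Frad 1.1168239851584263 Ftan -1.3641385648325735
```

>>> step_arm(deltas=[[[0.9, 0, 0, 0, 0, 0, 0.4], [1.8, 0, 0, 0, 0, 0, 0.4], [1.8, 0, -4, 0, 0, 10, 0.4], [1.8, 0, -8, 0, 0, 20, 0.4], [1.8, 0, -8, 0, 0, 30, 0.4], [1.8, 0, -8, 0, 0, 40, 0.4], [1.8, 0, -8, 0, 0, 50, 0.4], [1.8, 0, -8, 0, 0, 60, 0.4]]])

```text
t: 11.92
position: [499.6, 54.2, 192.3]
tool_rot: [0.066, -3.141, 0.0]
force: [-0.3, -0.6, -0.0]
finger_gap: 25.6
grip_force: 0.0
```

>>> step_arm(deltas=[[[0, 0, 0, 0, 0, 10, 0.4], [0, 0, 0, 0, 0, 20, 0.4], [0, 0, 0, 0, 0, 30, 0.4], [0, 0, 0, 0, 0, 40, 0.4], [0, 0, 0, 0, 0, 50, 0.4], [0, 0, 0, 0, 0, 60, 0.4], [0, 0, 0, 0, 0, 70, 0.4], [0, 0, 0, 0, 0, 80, 0.4]]])

```text
t: 12.92
position: [499.6, 54.3, 192.3]
tool_rot: [-1.968, -2.448, 0.0]
force: [0.5, -0.6, 0.1]
finger_gap: 25.9
grip_force: 0.0
```

>>> step_arm(deltas=[[[0, 0, 0, 0, 0, 10, 0.4], [0, 0, 0, 0, 0, 20, 0.4], [0, 0, 0, 0, 0, 30, 0.4], [0, 0, 0, 0, 0, 40, 0.4], [0, 0, 0, 0, 0, 50, 0.4], [0, 0, 0, 0, 0, 60, 0.4], [0, 0, 0, 0, 0, 70, 0.4], [0, 0, 0, 0, 0, 80, 0.4]]])

```text
t: 13.92
position: [499.6, 54.3, 192.3]
tool_rot: [-3.081, -0.61, 0.0]
force: [-0.4, -0.5, 0.2]
finger_gap: 25.6
grip_force: 0.0
```

```bash
python3 -c "
from h import *
th=np.radians(-45);st((AX[0]+75*np.cos(th),AX[1]+75*np.sin(th),190))"
```

```text
t 13.925 p [499.6  54.3 192.3] yaw 22.4 R 74.4 th -117.6 q [-0.37  0.29  0.23  2.03 -0.09  0.83 -1.27] F [-0.4 -0.5  0.2] gap 25.6 tz [-0.  0. -1.]
Frad 0.5756575864307333 Ftan -0.11806675403340026
shift cm [8.58 2.14 0.23]
```

>>> step_arm(deltas=[[[1, 0.3, 0, 0, 0, 10, 0.4], [2, 0.6, 0, 0, 0, 20, 0.4], [3.5, 1, 0, 0, 0, 30, 0.4], [5, 1.3, 0, 0, 0, 40, 0.4], [6, 1.6, 0, 0, 0, 50, 0.4], [7.5, 1.9, 0, 0, 0, 60, 0.4], [8.6, 2.1, 0.2, 0, 0, 67.4, 0.4], [8.6, 2.1, 0.2, 0, 0, 67.4, 0.4]]])

```text
t: 14.92
position: [587.4, 68.7, 190.0]
tool_rot: [2.907, -1.19, -0.0]
force: [-1.6, -0.5, -0.5]
finger_gap: 25.7
grip_force: 0.0
```

```bash
python3 -c "
from h import *
th=np.radians(-45);st((AX[0]+75*np.cos(th),AX[1]+75*np.sin(th),111))
a=save('top','t4')['frame'][180:340,170:350,::-1];b=save('scene','s4')['frame'][110:270,225:405,::-1]
cv2.imwrite('pics/c4.png',np.hstack([cv2.resize(x,(400,356),interpolation=2) for x in(a,b)]))"
```

```text
t 14.925 p [587.4  68.7 190. ] yaw -44.5 R 74.2 th -44.0 q [-0.53  0.46  0.47  1.83 -0.26  0.91 -2.3 ] F [-1.6 -0.5 -0.5] gap 25.7 tz [-0. -0. -1.]
Frad -0.801299367342482 Ftan -1.48907538651034
shift cm [0.08 0.12 7.9 ]
```

View pics/c4.png

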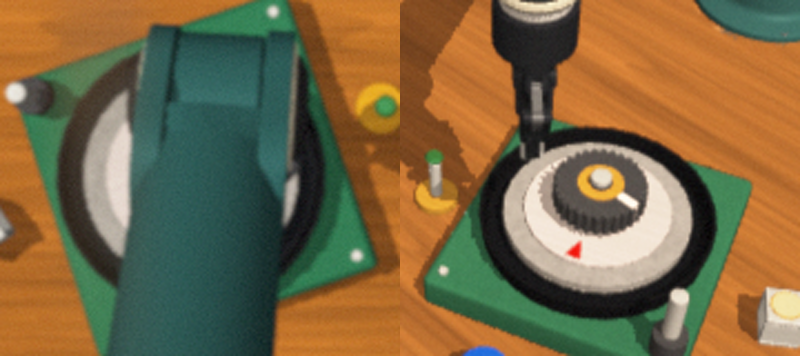

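>>> step_arm(deltas=[[[0.1, 0.1, 3, 0, 0, 0.5, 0.4], [0.1, 0.1, 6, 0, 0, 0.5, 0.4], [0.1, 0.1, 7.8, 0, 0, 0.5, 0.4], [-0.7, 0.1, 7.8, 0, 0, 0.5, 0.4], [-1.2, 0.1, 7.8, 0, 0, 0.5, 0.4], [-1.6, 0.1, 7.8, 0, 0, 0.5, 0.4], [-1.8, 0.1, 7.8, 0, 0, 0.5, 0.4]]])

```text
t: 15.9
position: [575.9, 79.6, 113.6]
tool_rot: [-2.902, 1.202, -0.009]
force: [5.0, -5.5, -0.8]
finger_gap: 26.0
grip_force: 3.8
```

```bash
python3 -c "
from h import *
st()
c=r.read_camera('scene')
for z in(110,113):
  m=onz(c,329.4,201.4,z)[:2];print(m,np.degrees(np.arctan2(*(m-AX)[::-1])),np.hypot(*(m-AX)))"
```

```text
t 15.9 p [575.9  79.6 113.6] yaw -45.0 R 58.5 th -44.2 q [-0.52  0.55  0.43  1.9  -0.32  0.75 -2.27] F [ 5.  -5.5 -0.8] gap 26.0 tz [ 0.005 -0.001 -1.   ]
Frad 7.386752229656748 Ftan -0.46594968529410297
[531.85459436 161.18006059] 93.0041546338485 40.93631785227648
[534.13615446 162.57863148] 89.81548482242974 42.27885071904809
```

>>> step_arm(deltas=[[[-0.03, -0.6, 0, 0, 0, -6, 0.4], [-0.12, -1.19, 0, 0, 0, -12, 0.4], [-0.28, -1.76, 0, 0, 0, -18, 0.4], [-0.49, -2.32, 0, 0, 0, -24, 0.4], [-0.76, -2.85, 0, 0, 0, -30, 0.4], [-1.09, -3.35, 0, 0, 0, -36, 0.4], [-1.46, -3.81, 0, 0, 0, -42, 0.4], [-1.89, -4.24, 0, 0, 0, -48, 0.4]]])

```text
t: 16.95
position: [592.1, 123.7, 113.4]
tool_rot: [3.14, 0.086, 0.005]
force: [2.7, -0.5, 0.4]
finger_gap: 25.6
grip_force: 1.1
```

>>> step_arm(deltas=[[[-0.03, -0.6, 0, 0, 0, -6, 0.4], [-0.12, -1.19, 0, 0, 0, -12, 0.4], [-0.28, -1.76, 0, 0, 0, -18, 0.4], [-0.49, -2.32, 0, 0, 0, -24, 0.4], [-0.76, -2.85, 0, 0, 0, -30, 0.4], [-1.09, -3.35, 0, 0, 0, -36, 0.4], [-1.46, -3.81, 0, 0, 0, -42, 0.4], [-1.89, -4.24, 0, 0, 0, -48, 0.4]]])

```text
t: 17.95
position: [570.3, 165.2, 113.1]
tool_rot: [2.833, 1.356, 0.003]
force: [1.5, -0.8, 1.0]
finger_gap: 25.7
grip_force: 0.8
```

```bash
python3 -c "
from h import *
st()"
```

```text
t 17.95 p [570.3 165.2 113.1] yaw 51.2 R 57.7 th 51.0 q [-0.34  0.54 -0.    1.84  0.    0.75 -1.02] F [ 1.5 -0.8  1. ] gap 25.7 tz [ 0.002 -0.    -1.   ]
Frad 0.36527124730339067 Ftan -1.6692443966132366
```

>>> step_arm(deltas=[[[-0.13, -0.57, 0, 0, 0, -6, 0.4], [-0.22, -1.14, 0, 0, 0, -12, 0.4], [-0.37, -1.7, 0, 0, 0, -18, 0.4], [-0.58, -2.24, 0, 0, 0, -24, 0.4], [-0.84, -2.75, 0, 0, 0, -30, 0.4], [-1.15, -3.23, 0, 0, 0, -36, 0.4], [-1.51, -3.68, 0, 0, 0, -42, 0.4], [-1.92, -4.09, 0, 0, 0, -48, 0.4]]])

```text
t: 18.95
position: [526.7, 176.8, 113.4]
tool_rot: [2.035, 2.391, 0.004]
force: [1.7, 1.0, 0.5]
finger_gap: 25.6
grip_force: 0.8
```

>>> step_arm(deltas=[[[-0.13, -0.57, 0, 0, 0, -6, 0.4], [-0.22, -1.14, 0, 0, 0, -12, 0.4], [-0.37, -1.7, 0, 0, 0, -18, 0.4], [-0.58, -2.24, 0, 0, 0, -24, 0.4], [-0.84, -2.75, 0, 0, 0, -30, 0.4], [-1.15, -3.23, 0, 0, 0, -36, 0.4], [-1.51, -3.68, 0, 0, 0, -42, 0.4], [-1.92, -4.09, 0, 0, 0, -48, 0.4]]])

```text
t: 19.95
position: [487.5, 152.6, 113.2]
tool_rot: [-0.886, -3.014, -0.002]
force: [-3.6, 3.5, 3.6]
finger_gap: 25.5
grip_force: 2.6
```

```bash
python3 -c "
from h import *
st()
a=save('top','t5')['frame'][180:340,170:350,::-1];b=save('scene','s5')['frame'][110:270,225:405,::-1]
cv2.imwrite('pics/c5.png',np.hstack([cv2.resize(x,(400,356),interpolation=2) for x in(a,b)]))"
```

```text
t 19.95 p [487.5 152.6 113.2] yaw 147.2 R 56.6 th 145.2 q [-0.01  0.48 -0.43  2.02  0.3   0.7   0.36] F [-3.6  3.5  3.6] gap 25.5 tz [-0.     0.001 -1.   ]
Frad 4.944172166204307 Ftan -0.8712626195778773
```

View pics/c5.png

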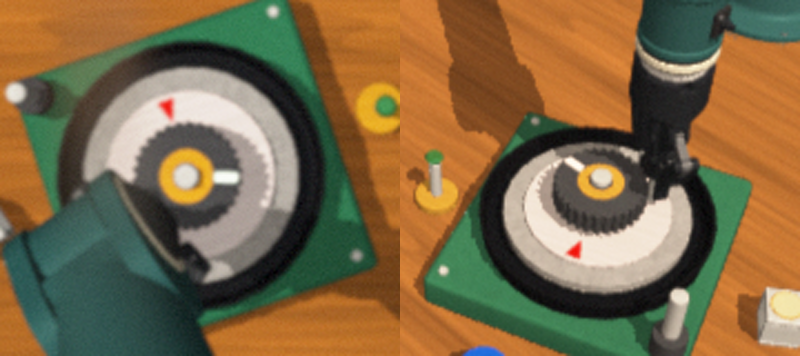

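>>> step_arm(deltas=[[[-0.13, -0.57, 0, 0, 0, -6, 0.4], [-0.22, -1.14, 0, 0, 0, -12, 0.4], [-0.37, -1.7, 0, 0, 0, -18, 0.4], [-0.58, -2.24, 0, 0, 0, -24, 0.4], [-0.84, -2.75, 0, 0, 0, -30, 0.4], [-1.15, -3.23, 0, 0, 0, -36, 0.4], [-1.51, -3.68, 0, 0, 0, -42, 0.4], [-1.92, -4.09, 0, 0, 0, -48, 0.4]]])

```text
t: 21.05
position: [479.8, 106.1, 112.1]
tool_rot: [0.413, -3.11, 0.002]
force: [-6.9, 0.6, 4.8]
finger_gap: 25.7
grip_force: 3.4
```

>>> step_arm(deltas=[[[-0.13, -0.57, 0, 0, 0, -6, 0.4], [-0.22, -1.14, 0, 0, 0, -12, 0.4], [-0.37, -1.7, 0, 0, 0, -18, 0.4], [-0.58, -2.24, 0, 0, 0, -24, 0.4], [-0.84, -2.75, 0, 0, 0, -30, 0.4], [-1.15, -3.23, 0, 0, 0, -36, 0.4], [-1.51, -3.68, 0, 0, 0, -42, 0.4], [-1.92, -4.09, 0, 0, 0, -48, 0.4]]])

```text
t: 22.05
position: [509.6, 69.9, 111.9]
tool_rot: [1.639, -2.673, 0.002]
force: [-4.8, -1.3, 4.2]
finger_gap: 25.5
grip_force: 3.3
```

```bash
python3 -c "
from h import *
st()
a=save('top','t6')['frame'][180:340,170:350,::-1];b=save('scene','s6')['frame'][110:270,225:405,::-1]
cv2.imwrite('pics/c6.png',np.hstack([cv2.resize(x,(400,356),interpolation=2) for x in(a,b)]))"
```

```text
t 22.05 p [509.6  69.9 111.9] yaw -117.0 R 56.0 th -115.9 q [ 0.44  0.6  -0.81  1.99  0.61  0.81  1.95] F [-4.8 -1.3  4.2] gap 25.5 tz [-0.004 -0.004 -1.   ]
Frad 3.247771020072047 Ftan -3.7452333586796103
```

View pics/c6.png

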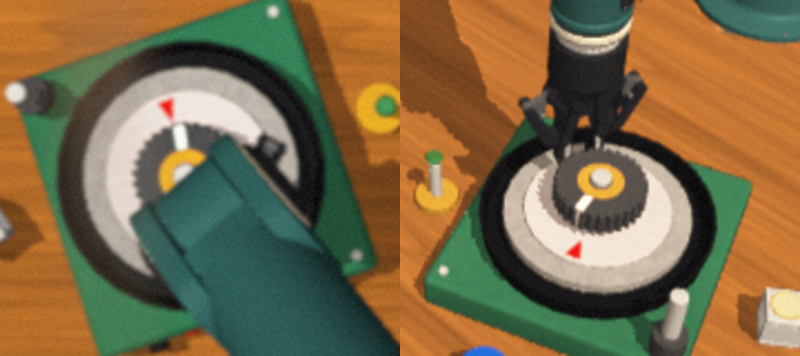

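>>> step_arm(deltas=[[[-0.01, -0.38, 0, 0, 0, -4, 0.4], [-0.05, -0.77, 0, 0, 0, -8, 0.4], [-0.1, -1.05, 0, 0, 0, -11, 0.4], [-0.1, -1.05, 0, 0, 0, -11, 0.4], [-0.1, -1.05, 0, 0, 0, -11, 0.4]]])

```text
t: 22.78
position: [520.1, 65.6, 111.9]
tool_rot: [1.883, -2.508, 0.003]
force: [-2.7, -3.6, 4.2]
finger_gap: 25.6
grip_force: 3.5
```

>>> step_arm(deltas=[[[0.6, 0, 0, 0, 0, 0, 0.4], [1.5, 0, 0, 0, 0, 0, 0.4], [2, 0, 0, 0, 0, 0, 0.4], [2, 0, -3, 0, 0, 0, 0.4], [2, 0, -6, 0, 0, 0, 0.4], [2, 0, -8, 0, 0, 0, 0.4], [2, 0, -8, 0, 0, 0, 0.4]]])

```text
t: 23.65
position: [516.4, 48.3, 193.4]
tool_rot: [-1.888, 2.508, -0.003]
force: [0.5, -0.2, -0.7]
finger_gap: 25.6
grip_force: 0.0
```

```bash
python3 -c "
from h import *
st()
a=save('top','t7')['frame'][220:300,210:300,::-1];b=save('scene','s7')['frame'][110:270,225:405,::-1]
cv2.imwrite('pics/c7.png',np.hstack([cv2.resize(x,(400,356),interpolation=2) for x in(a,b)]))"
```

```text
t 23.65 p [516.4  48.3 193.4] yaw -106.1 R 74.1 th -103.8 q [ 0.6   0.52 -0.96  1.93  0.52  0.96  2.25] F [ 0.5 -0.2 -0.7] gap 25.6 tz [ 0.003 -0.    -1.   ]
Frad 0.10818771541811513 Ftan 0.5444741084024601
```

View pics/c7.png

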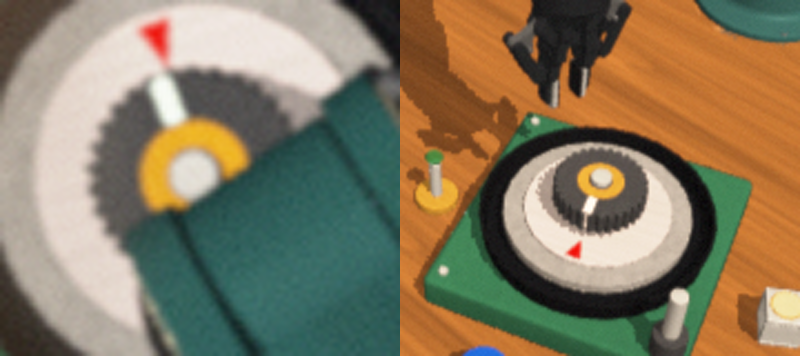

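```bash
python3 -c "
from h import *
print(r.hand_in())"
```

```text
the job is handed in; nothing more can be done
None
```

I turned the collar counter-clockwise past the red arrow once and stopped it with the white mark at the arrow the second time, within a few degrees by camera. The fingers slipped by about one ridge on the way, which I corrected. The arm is clear and the job is handed in at about 24 s; no verdict came back.

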